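Gauge the depth of the empty mould cavity

ROBOT

A 6-joint arm with a two-finger parallel gripper is mounted at the origin on the work surface. World frame = base frame: x ahead of the robot, y to its left, z up, the work surface at z = 0. Lengths are in m, angles in rad, forces in N, time in s.
With the tool pointing down it reaches from about 0.3 to 0.875 m from the base axis. Payload 6.4 kg.
Tool frame: the origin (TCP) lies at the very end of the fingers, on their centre line; the grasp point (between the pads) lies 19 mm behind it; z points along the fingers, y is the line along which they close (so a half turn about z gives the same grasp; the last joint's range is limited). The gripper opens to 85 mm and grips with 20 to 120 N. Pads are 22 mm wide; open, the fingers measure 114 mm over their backs; the gripper's body (76 mm by 85 mm) begins 54 mm behind the grasp point. The pads swing forward as they close: fully open they stand 13 mm farther back than shut.
Start: joints at [-1.311, 0.181, 1.607, -0, 1.354, -0.206], TCP at [0.258, -0.514, 0.206] pointing down, gripper open.
Joint ranges: [-2.99, 2.99], [-0.89, 2.07], [0.3, 2.58], [-1.14, 4.28], [0, 2.63], [-3.12, 3.12]. Speed limits (rad/s): [2.57, 2.57, 3.01, 3.14, 3.14, 3.14].

INTERFACE

Orientations are given as a unit quaternion [w, x, y, z].
In Python, from bench import telemetry, camera, ctrl, spotter gives the robot as it stands.
- The arm moves only by the tool send_rows, never from a script. Its argument "series" is a list of rows, each a list of 3 entries, a list of its own where there are three numbers: the turn, a rotation vector about the world's x, y, z in degrees, then the shift along the world's x, y, z in mm, then the closure, from -1 (fully open) to 1 (shut), so that 0 is half open. In form: [[[rx, ry, rz], [dx, dy, dz], gripper], ...]. A call has 1 to 10 rows; each row is the pose to reach, as a shift and turn from the pose commanded when the call began; what a row does not reach only later rows make up. A row lasts 1/8 s, in which the tool goes at most 62.5 mm and 10.7 degrees, less where a joint would pass 70% of its speed; a pose out of reach is approached as far as the arm can. A call with a gripper value outside its range is refused whole. The fingers move at their own pace and stop on an object; the grip force is fixed at half the most. Time passes only in rows, so rows that repeat a pose let the fingers close. It gives the time, the measured TCP pose, the force, the opening and the grip force at its end, in the units of the state.
- telemetry.get_obs(): the state, without advancing time (a new reading comes with each control period).
- camera(name): name is "scene" or "top" or "wrist"; returns a dict with "pixels" (384x512x3 uint8, red, green, blue), "camera_matrix" (3x3 intrinsics, pixels), "xyz" and "orientation" of the camera in the world. Camera axes: x right, y up, looking along -z (the intrinsics and any distortion apply to the point x, -y, -z); pixel columns grow to the right and rows downward; lengths in m; the calibration is good to about 2 mm. A picture is of the moment at which its call begins. There is no depth.
- ctrl.hand_in(): hands the job in; it is judged then, once.
Trained networks look in the newest picture that a camera, given by its name, has taken for a name from the list of things; names that differ only in an ending like _2 or _b are one class to them, and where a whole thing is asked for, a point or a joint stands for the part that bears it (a point fixed in the world has none). Each returns a list of dicts, best first, with "conf" (0 to 1); they miss things now and then, are a little off and sometimes report something else, mostly with a low value. They report only what shows in the picture. A call takes as long as a camera call.
- spotter.boxes_of(thing, camera): "xyz" ([x, y, z] in m, in world coordinates, good to about 4 mm: the middle of the surface that is visible of it).
- spotter.landmark_of(thing, camera): "xyz" ([x, y, z] in m, in world coordinates, good to about 4 mm: a listed point, or the origin of a listed thing).
The state is a dict: "time_s": time; "q": joint angles; "dq": joint speeds; "joint_efforts": joint torques, N m; "eef_pos": TCP position; "eef_rot": TCP orientation; "wrist_force": force on the tool from outside, world axes, zero at the start; "torque": the same for the moment, N m; "opening": opening from 0.0 (shut) to 1.0 (fully open); "grasp_force": force on a finger pad.
Only numpy, scipy, OpenCV 4.12 (cv2) and the standard library are available. Lean on these libraries where they do the work, as an engineer would, in place of code of your own. Each camera call takes 0.05 s, during which the arm holds its last target. There are 200 camera calls.

TASK

One of the four slanted mould blocks is empty. Take the wooden-handled depth gauge out of its stand, put its rod into the empty mould's hole along the slant and push it down until the tip rests on the bottom, so that the rim pushes the sliding collar up the rod and the collar stays sitting on the rim to mark the depth. Let go, leave the gauge standing in the hole, and do not disturb the other things on the table.

Things in the scene. Friction and masses are not known exactly. Their poses are not given: they have to be found in the camera images.
- gauge_handle (a point): Grasp point of the depth gauge: on its axis, at mid-length of its round wooden handle, which is 26 to 27 mm thick and reaches from 42 mm below this point (towards the tip) to 40 mm above it. z axis along the rod, from the tip to the end of the handle. The tip is 172 mm below this point.
- gauge_tip (a point): Centre of the flat end (tip) of the gauge's steel rod, axes as the gauge's. The edge of the tip is bevelled by 1 to 2 mm.
- gauge: The depth gauge as a whole: loose, 212 mm long, 0.2 kg, standing upright in its stand at the start. Below the wooden handle is a steel rod of 12 mm diameter with a 20 mm brass ferrule on the 6 mm next to the handle. Its origin is the tip; its z axis runs from the tip to the handle.
- collar_foot (a point): Centre of the underside (tip side) of the sliding collar, a dark steel disc around the rod, 32 mm wide, 12 mm high; 38 to 46 mm from the tip at the start, at most 110 mm. It stays by friction where it is pushed and takes about 2.2 N to slide, more than the gauge's weight: a gauge merely let go hangs on its collar short of the bottom.
- stand: Fixed aluminium block 64 x 64 x 40 mm high; the gauge stands in the 15 mm hole in its middle, 34 mm deep. Origin under its centre, z up.
- cavity_mouth (a point): Centre of the mouth of the empty mould's round hole, in the plane of the block's top face, about 117 mm above the table. z points out of the hole along its axis, which leans 27 degrees from vertical, roughly towards the robot; y is level, along the row of moulds. The hole is 18 mm wide (3 mm of room around the rod) with a 3 mm bevel at the mouth.
- cradle: Fixed steel cradle, 190 x 280 mm, carrying four fixed black mould blocks side by side, 62 mm apart along its y, each 54 x 54 mm across and 100 mm long. The empty one may be in any of the four places; brown domed cake tops, 29 mm wide, stand 15 mm out of the other three. Origin on the table, under the middle of the row of mouths; z up.
- cavity_floor (a point): Centre of the bottom of that hole, the face of an aluminium ejector that stays put (it gives way only above 90 N). Axes as cavity_mouth. The depth from the mouth differs from start to start, 60 to 85 mm.
- squeeze: Bystander: white squeeze bottle with a red cap, 60 mm diameter, 150 mm tall; origin under its centre.
- spray: Bystander: white trigger spray bottle, 52 mm diameter, 157 mm tall; origin under its centre.
- bowl: Bystander: small steel bowl, 70 mm across, 35 mm high; origin under its centre.
- brander: Bystander: branding iron lying on the table: wooden handle 28 mm thick, steel shank, thick steel head, 250 mm long in all, along its own x; origin at table level near the middle of its length (the front of the handle).
- brush: Bystander: brush lying on the table, along its own x; origin at table level.
- cup: Bystander: paper cup, 72 mm across the rim, 85 mm tall; origin under its centre.

How it is judged:
By the outcome, as a careful person would: the job done as asked, in the order asked, and still so for the second after the job is handed in, with the robot touching nothing.
It also fails if it takes over 42 s, if anything falls off the work surface, if the arm or the gripper's body presses on something with over 40 N, if the wrist force passes 120 N, or if a joint passes its speed limit or range.

## Working session

There is one attempt and no reset: what is moved stays moved. The work goes in short steps, Python scripts to look and compute and a tool call to move; the robot and the scene stay as the last step left them, time stands still between calls to the robot, and variables do not carry over. Pictures are saved under pics/ and viewed, at most 10 in all, crops included, and the job is handed in when it is done.

Besides the shell and the picture viewer there is one more tool, called after "Emit:" in YAML: its name, and indented under it one key for each argument. send_rows: Moves the arm, as the interface text tells. Its arguments: {"type":"object","properties":{"series":{"type":"array","items":{"type":"array"}}},"required":["series"]}

```bash
mkdir -p pics; python3 - <<'E'
from bench import telemetry, camera, ctrl, spotter
import cv2, numpy as np
o=telemetry.get_obs(); print(o['eef_pos'],o['eef_rot'],o['opening'],o['time_s'])
ims=[]
for c in ['scene','top']:
    d=camera(c); ims.append(d['pixels'][:,:,::-1]); print(c,d['xyz'],d['orientation'],d['camera_matrix'])
    for t in ['gauge_handle','gauge_tip','collar_foot','stand','cavity_mouth','cavity_floor','cradle','squeeze','spray','bowl','brander','brush','cup']:
        print(t,[(np.round(r['xyz'],4).tolist(),round(r['conf'],2)) for r in spotter.landmark_of(t,c)[:2]])
for n,i in zip(['scene','top'],ims): cv2.imwrite(f'pics/{n}0.png',i)
E
```

```text
[ 0.2581195  -0.51317603  0.20501107] [-8.39587805e-04  9.73001995e-01  2.30795174e-01 -2.21358729e-05] 1.0020698707759461 0.0
scene [1.43695309 0.29247043 1.41032416] [0.55516987 0.18032138 0.2483977  0.773026  ] [[488.9293175    0.         254.64056688]
 [  0.         488.9293175  195.4094681 ]
 [  0.           0.           1.        ]]
gauge_handle [([0.5307, 0.1796, 0.1743], 0.62), ([0.3514, 0.3214, 0.0033], 0.34)]
gauge_tip [([0.5138, -0.1343, 0.0012], 0.27), ([0.7312, 0.1091, -0.0007], 0.27)]
collar_foot [([0.5295, 0.1859, 0.047], 0.6)]
stand [([0.526, 0.1793, 0.0017], 0.61)]
cavity_mouth [([0.5214, -0.1077, 0.1158], 0.95)]
cavity_floor [([0.5273, 0.1815, 0.0054], 0.63)]
cradle [([0.5145, -0.1386, -0.001], 0.72), ([0.4444, 0.0805, -0.0004], 0.7)]
squeeze [([0.7379, 0.2771, 0.0017], 0.8)]
spray [([0.7346, 0.1081, 0.0013], 0.97)]
bowl [([0.4439, 0.0838, -0.0007], 0.79), ([0.7316, 0.1114, -0.0015], 0.65)]
brander [([0.5445, 0.4393, -0.0014], 0.75)]
brush [([0.4693, -0.4084, -0.0011], 0.73)]
cup [([0.3472, 0.3194, 0.0013], 0.55)]
top [0.46865282 0.01518411 1.64999569] [-0.70402984 
[... 170 characters left out ...]
handle [([0.5232, 0.1837, 0.1795], 0.66), ([0.4491, 0.0806, -0.0004], 0.45)]
gauge_tip [([0.5178, -0.1069, 0.1147], 0.39)]
collar_foot [([0.5286, 0.1847, 0.0521], 0.6)]
stand [([0.5192, -0.1392, -0.0013], 0.54), ([0.5298, 0.1832, 0.0015], 0.53)]
cavity_mouth [([0.518, -0.1091, 0.1169], 0.7), ([0.3539, 0.3224, 0.0023], 0.7)]
cavity_floor [([0.5278, 0.186, 0.0057], 0.29)]
cradle [([0.5164, -0.1413, -0.001], 0.83)]
squeeze [([0.7351, 0.2737, -0.0003], 0.89)]
spray [([0.7324, 0.1051, 0.0004], 0.51)]
bowl [([0.4511, 0.0841, 0.0023], 0.75), ([0.4735, -0.4048, -0.0025], 0.58)]
brander [([0.5469, 0.4367, 0.0014], 0.58)]
brush [([0.4718, -0.4076, -0.0011], 0.85)]
cup [([0.357, 0.3203, 0.0021], 0.98)]
```

View pics/scene0.png

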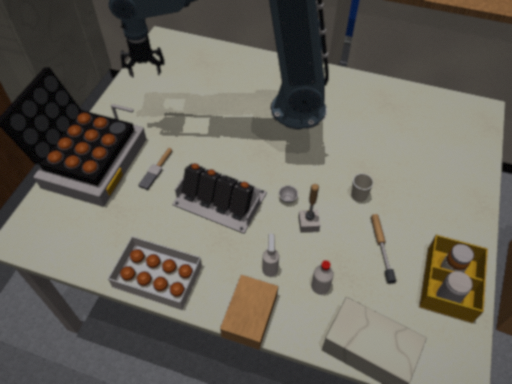

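View pics/top0.png

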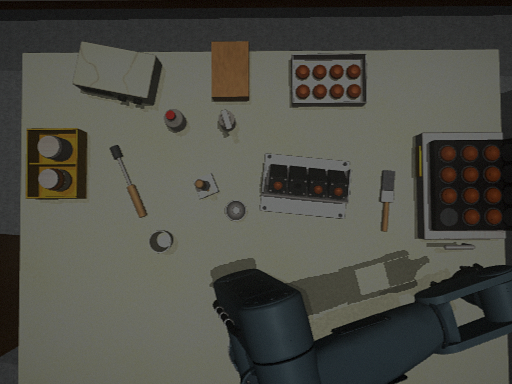

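The pictures show the mould row around (300,185) in the top view. The second block, at column 297, has no brown dome, which agrees with cavity_mouth ≈ (0.52,-0.108,0.117). The gauge stands in its stand at (203,185) in top and (312,200) in scene. I'm moving to look at the mould from near on the way.

Emit:
send_rows:
  series:
    - [[0,0,-9],[10,30,50],-1]
    - [[0,0,-18],[40,70,90],-1]
    - [[0,0,-27],[60,120,120],-1]
    - [[0,0,-27],[80,180,140],-1]
    - [[0,0,-27],[100,240,150],-1]
    - [[0,0,-27],[115,300,155],-1]
    - [[0,0,-27],[130,350,155],-1]
    - [[0,0,-27],[142,403,155],-1]
    - [[0,0,-27],[142,403,155],-1]
    - [[0,0,-27],[142,403,155],-1]

```text
time_s: 2.65
eef_pos: [0.4003, -0.1109, 0.361]
eef_rot: [0.0, 1.0, -0.002, 0.0]
wrist_force: [0.6, 0.2, -0.9]
opening: 0.999
grasp_force: 0.0
```

```bash
python3 - <<'E'
from bench import telemetry, camera, ctrl, spotter
import cv2, numpy as np
o=telemetry.get_obs(); print(o['eef_pos'],o['eef_rot'],o['q'],o['time_s'])
for c in ['wrist','scene','top']:
    d=camera(c); cv2.imwrite(f'pics/{c}1.png',d['pixels'][:,:,::-1]); print(c,d['xyz'],d['orientation'],d['camera_matrix'].tolist())
    for t in ['cavity_mouth','cavity_floor','cradle','gauge_handle','collar_foot','stand']:
        print(t,[(np.round(r['xyz'],4).tolist(),round(r['conf'],2)) for r in spotter.landmark_of(t,c)[:2]])
E
```

```text
[ 0.40025528 -0.11091927  0.36097893] [ 3.07041373e-04  9.99997356e-01 -2.27860879e-03  4.24537730e-05] [-5.57495073e-01 -2.83474503e-01  1.74490455e+00 -4.79928704e-04
  1.67976674e+00  1.01780619e+00] 2.65
wrist [ 0.48128217 -0.11204422  0.52840813] [-0.69655371  0.11136822 -0.11193447  0.69991479] [[268.68973963644993, 0.0, 252.87384526430756], [0.0, 268.68973963644993, 189.27811873497657], [0.0, 0.0, 1.0]]
cavity_mouth [([0.5198, -0.1095, 0.1236], 0.73)]
cavity_floor []
cradle [([0.5118, -0.1383, -0.0011], 0.59)]
gauge_handle [([0.5294, 0.1831, 0.1735], 0.69)]
collar_foot [([0.5239, 0.1839, 0.0499], 0.89)]
stand [([0.5277, 0.1798, 0.0001], 0.85)]
scene [1.43695309 0.29247043 1.41032416] [0.55516987 0.18032138 0.2483977  0.773026  ] [[488.9293175047105, 0.0, 254.6405668847431], [0.0, 488.9293175047105, 195.40946809981955], [0.0, 0.0, 1.0]]
cavity_mouth [([0.5196, -0.1116, 0.1198], 0.92), ([0.5154, -0.1369, 0.0013], 0.4)]
cavity_floor []
cradle [([0.5161, -0.1358, 0.0013], 0.88)]
gauge_handle [([0.5293, 0.1817, 0.1759], 0.49)]
collar_foot [([0.7359, 0.277, 0.001], 0.65), ([0.5274, 0.184, 0.0518], 0.62)]
stand [([0.5285, 0.1792, 0.0003], 0.59)]
top [0.46865282 0.01518411 1.64999569] [-0.70402984 -0.01543363  0.0169649   0.70979995] [[498.9619782802918, 0.0, 257.9435677404186], [0.0, 498.9619782802918, 180.3998886294196], [0.0, 0.0, 1.0]]
cavity_mouth [([0.5189, -0.1071, 0.115], 0.93)]
cavity_floor []
cradle [([0.5187, -0.1425, 0.0019], 0.95), ([0.5479, 0.4385, 0.0003], 0.64)]
gauge_handle [([0.5262, 0.1831, 0.1786], 0.47)]
collar_foot [([0.5292, 0.1835, 0.0532], 0.44)]
stand [([0.5265, 0.1839, 0.0026], 0.86)]
```

View pics/wrist1.png

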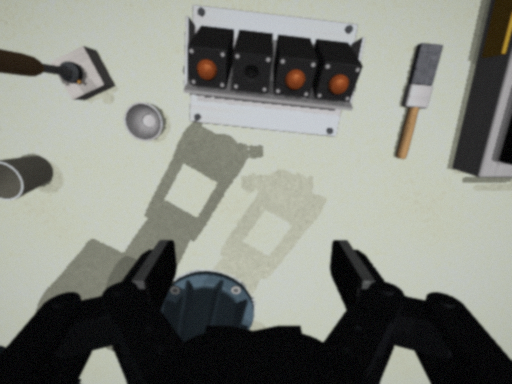

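The wrist view shows the empty hole at (252,72) and cakes at (206,69), (295,78) and (339,84). The cradle's screws are at (200,12), (348,27), (197,117) and (330,130). I'll work out the yaw from these.

```bash
cat > h.py <<'E'
import numpy as np, cv2
from scipy.spatial.transform import Rotation as R
def ray(d,px):
    K=np.array(d['camera_matrix']); q=np.array(d['orientation'])
    v=np.linalg.inv(K)@np.array([px[0],px[1],1.]); v=v*[1,-1,-1]
    return np.array(d['xyz']), R.from_quat(q[[1,2,3,0]]).apply(v)
def atz(d,px,z):
    p,v=ray(d,px); return p+v*(z-p[2])/v[2]
def proj(d,X):
    K=np.array(d['camera_matrix']); q=np.array(d['orientation'])
    c=R.from_quat(q[[1,2,3,0]]).inv().apply(np.array(X)-d['xyz'])*[1,-1,-1]
    u=K@c; return u[:2]/u[2]
E
python3 - <<'E'
from h import *
from bench import camera
d=camera('wrist'); t=camera('top')
print({k:v for k,v in d.items() if k not in('pixels','camera_matrix','xyz','orientation')})
for p,z in [((252,72),.117),((206,69),.13),((295,78),.13),((339,84),.13),((200,12),.006),((348,27),.006),((197,117),.006),((330,130),.006)]: print(p,atz(d,p,z).round(4))
for p,z in [((278,186),.13),((317,190),.13),((337,191),.13),((266,157),.006),((346,164),.006),((264,208),.006),((341,214),.006)]: print('top',p,atz(t,p,z).round(4))
im=d['pixels'][:,:,::-1]; cv2.imwrite('pics/w1c.png',cv2.resize(im[0:140,175:375],None,fx=4,fy=4,interpolation=cv2.INTER_CUBIC))
E
```

```text
{}
(252, 72) [ 0.5202 -0.1107  0.117 ]
(206, 69) [ 0.5231 -0.0482  0.13  ]
(295, 78) [ 0.5111 -0.1697  0.13  ]
(339, 84) [ 0.503  -0.2309  0.13  ]
(200, 12) [ 0.6241 -0.0235  0.006 ]
(348, 27) [ 0.6005 -0.2747  0.006 ]
(197, 117) [ 0.4534 -0.0064  0.006 ]
(330, 130) [ 0.428  -0.2585  0.006 ]
top (278, 186) [ 0.5208 -0.0494  0.13  ]
top (317, 190) [ 0.5076 -0.1681  0.13  ]
top (337, 191) [ 0.504 -0.229  0.13 ]
top (266, 157) [ 0.6212 -0.016   0.006 ]
top (346, 164) [ 0.5959 -0.2801  0.006 ]
top (264, 208) [ 0.453  -0.0079  0.006 ]
top (341, 214) [ 0.4312 -0.261   0.006 ]
```

View pics/w1c.png

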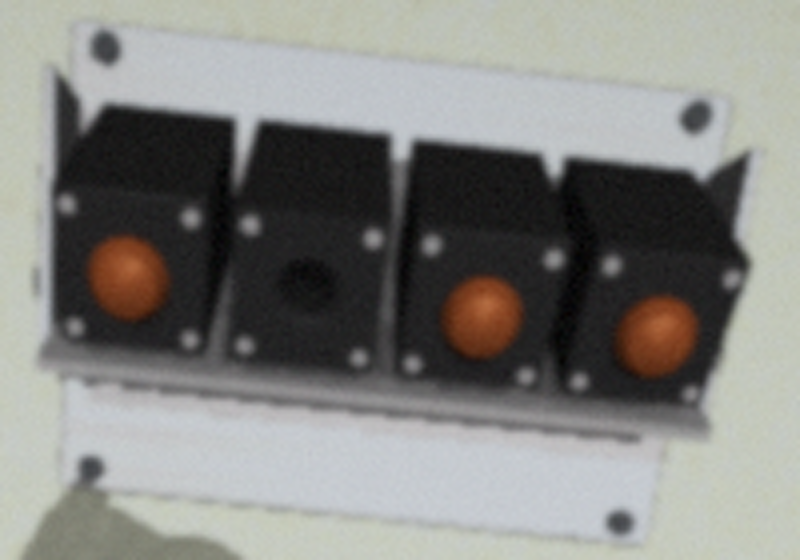

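Emit:
send_rows:
  series:
    - [[0,0,0],[25,58,-10],-1]
    - [[0,0,0],[50,116,-30],-1]
    - [[0,0,0],[75,174,-50],-1]
    - [[0,0,0],[100,232,-70],-1]
    - [[0,0,0],[124,285,-90],-1]
    - [[0,0,0],[128,293,-96],-1]
    - [[0,0,0],[128,293,-96],-1]
    - [[0,0,0],[128,293,-96],-1]

```text
time_s: 4.8
eef_pos: [0.5282, 0.1816, 0.2653]
eef_rot: [0.0, 1.0, -0.003, 0.0]
wrist_force: [-0.3, -0.6, 0.2]
opening: 1.002
grasp_force: 0.0
```

```bash
python3 - <<'E'
from h import *
from bench import telemetry, camera, spotter
o=telemetry.get_obs(); print(o['eef_pos'],o['eef_rot'],o['wrist_force'])
d=camera('wrist'); cv2.imwrite('pics/w2.png',d['pixels'][:,:,::-1])
for t in ['gauge_handle','collar_foot','stand','gauge_tip','cavity_mouth']:
    print(t,[(np.round(r['xyz'],4).tolist(),round(r['conf'],2)) for r in spotter.landmark_of(t,'wrist')[:2]])
for z in (.218,.04): print(proj(d,[.5285,.182,z]))
np.savez('w2.npz',**d)
E
```

```text
[0.52824136 0.18161985 0.26526237] [ 1.75587206e-04  9.99995928e-01 -2.84666776e-03  9.51785926e-05] [-0.31529814 -0.55559758  0.21476891]
gauge_handle [([0.5273, 0.184, 0.1795], 0.76)]
collar_foot [([0.5243, 0.1828, 0.0496], 0.76), ([0.5293, 0.1797, -0.0004], 0.17)]
stand [([0.5288, 0.1802, 0.0001], 0.8)]
gauge_tip [([0.7315, 0.1146, -0.0011], 0.29)]
cavity_mouth []
[251.59080236 200.77833641]
[252.17540317 158.46262133]
```

View pics/w2.png

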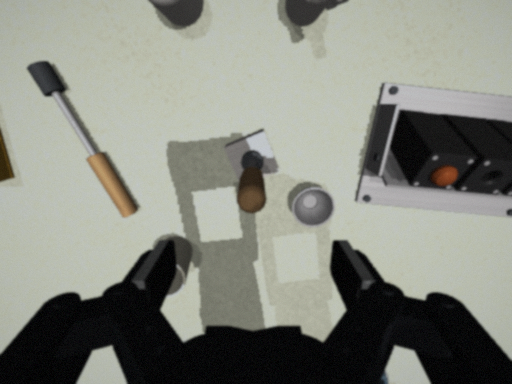

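Emit:
send_rows:
  series:
    - [[0,0,0],[0,0,-40],-1]
    - [[0,0,0],[0,0,-80],-1]
    - [[0,0,0],[0,0,-105],-1]
    - [[0,0,0],[0,0,-105],-1]
    - [[0,0,0],[0,0,-105],1]
    - [[0,0,0],[0,0,-105],1]
    - [[0,0,0],[0,0,-105],1]
    - [[0,0,0],[0,0,-105],1]
    - [[0,0,0],[0,0,-105],1]
    - [[0,0,0],[0,0,-105],1]

```text
time_s: 6.35
eef_pos: [0.5291, 0.1824, 0.1611]
eef_rot: [-0.0, 1.0, -0.003, 0.001]
wrist_force: [0.0, 0.7, 5.6]
opening: 0.292
grasp_force: 59.1
```

Emit:
send_rows:
  series:
    - [[0,0,0],[0,0,0],1]
    - [[0,0,0],[0,0,0],1]

```text
time_s: 6.6
eef_pos: [0.5291, 0.1824, 0.1611]
eef_rot: [-0.0, 1.0, -0.003, 0.001]
wrist_force: [-1.0, 0.7, 6.4]
opening: 0.292
grasp_force: 59.1
```

Emit:
send_rows:
  series:
    - [[0,0,0],[0,0,15],1]
    - [[0,0,0],[0,0,35],1]
    - [[0,0,0],[0,0,60],1]
    - [[0,0,0],[0,0,100],1]
    - [[0,0,0],[0,0,150],1]
    - [[0,0,0],[0,0,160],1]
    - [[0,0,0],[0,0,160],1]

```text
time_s: 7.48
eef_pos: [0.5283, 0.1823, 0.3202]
eef_rot: [-0.0, 1.0, -0.003, 0.0]
wrist_force: [0.9, 0.1, -1.9]
opening: 0.293
grasp_force: 59.2
```

```bash
python3 - <<'E'
from h import *
from bench import telemetry, camera, spotter
o=telemetry.get_obs(); print(o['eef_pos'],o['eef_rot'],o['wrist_force'],o['opening'])
for c in ['wrist','scene','top']:
  d=camera(c)
  for t in ['gauge_handle','collar_foot','gauge_tip','cavity_mouth']:
    print(c,t,[(np.round(r['xyz'],4).tolist(),round(r['conf'],2)) for r in spotter.landmark_of(t,c)[:2]])
q=o['eef_rot']; R0=R.from_quat(np.array(q)[[1,2,3,0]])
y=np.radians(-5.6); zo=R.from_euler('z',y).apply([-np.sin(np.radians(27)),0,np.cos(np.radians(27))])
yr=-R.from_euler('z',y).apply([0,1,0]); zt=-zo; xt=np.cross(yr,zt)
Rt=R.from_matrix(np.c_[xt,yr,zt]); print('axis',zo,'turn',np.degrees((Rt*R0.inv()).as_rotvec()))
m=np.array([.521,-.110,.117])
for s in (.05,.03,.01): print(s,1000*(m+(s+.155)*zo-o['eef_pos']))
E
```

```text
[0.52825716 0.1822611  0.32017055] [-4.38688736e-05  9.99996245e-01 -2.71861789e-03  3.41471679e-04] [ 0.92954941  0.12932734 -1.91112037] 0.29332777483452743
wrist gauge_handle [([0.5274, 0.1826, 0.3378], 0.89)]
wrist collar_foot [([0.5201, 0.182, 0.2084], 0.68)]
wrist gauge_tip [([0.4507, 0.0847, -0.0039], 0.35)]
wrist cavity_mouth [([0.5157, -0.1071, 0.1193], 0.7)]
scene gauge_handle [([0.5282, 0.1805, 0.336], 0.57), ([0.7355, 0.1089, -0.0007], 0.36)]
scene collar_foot [([0.5272, 0.1877, 0.2082], 0.49)]
scene gauge_tip [([0.5224, 0.1834, 0.1649], 0.78)]
scene cavity_mouth [([0.5169, -0.111, 0.117], 0.68)]
top gauge_handle []
top collar_foot []
top gauge_tip []
top cavity_mouth [([0.5192, -0.1093, 0.1151], 0.7), ([0.4495, 0.0824, 0.0034], 0.46)]
axis [-0.45182378  0.04430171  0.89100652] turn [ -1.3957564  -26.93417883  -5.1917065 ]
0.05 [ -99.88103988 -283.17924832  -20.5142171 ]
0.03 [ -90.84456419 -284.0652825   -38.33434759]
0.01 [ -81.8080885  -284.95131669  -56.15447807]
```

Emit:
send_rows:
  series:
    - [[0,-4,-1],[-15,-45,10],1]
    - [[0,-9,-2],[-30,-90,10],1]
    - [[-1,-14,-3],[-48,-140,10],1]
    - [[-1,-19,-4],[-65,-185,10],1]
    - [[-1,-24,-5],[-82,-230,0],1]
    - [[-1.4,-27,-5.2],[-95,-265,-10],1]
    - [[-1.4,-27,-5.2],[-102,-283,-20],1]
    - [[-1.4,-27,-5.2],[-102,-283,-20],1]
    - [[-1.4,-27,-5.2],[-102,-283,-20],1]

```text
time_s: 9.35
eef_pos: [0.4265, -0.1005, 0.3005]
eef_rot: [0.012, 0.971, -0.048, 0.234]
wrist_force: [-0.3, 0.6, -2.4]
opening: 0.295
grasp_force: 59.7
```

```bash
cat > look.py <<'E'
from h import *
import sys
from bench import telemetry, camera, spotter
n=sys.argv[1]
o=telemetry.get_obs(); print(o['eef_pos'],o['eef_rot'],o['wrist_force'],o['opening'],o['time_s'])
q=o['eef_rot']; zt=R.from_quat(np.array(q)[[1,2,3,0]]).apply([0,0,1])
tip=o['eef_pos']+.155*zt; print('zt',zt,'tip nominal',tip)
for c,b in [('wrist',None),('scene',None)]:
  d=camera(c)
  for t in ['gauge_handle','collar_foot','gauge_tip','cavity_mouth']:
    print(c,t,[(np.round(r['xyz'],4).tolist(),round(r['conf'],2)) for r in spotter.landmark_of(t,c)[:2]])
  np.savez(f'{c}_{n}.npz',**d)
  p=proj(d,tip); print(c,'tip px',p,'mouth px',proj(d,[.519,-.1095,.117]))
  x0,y0=int(np.clip(p[0]-64,0,384)),int(np.clip(p[1]-48,0,288))
  cr=cv2.resize(d['pixels'][y0:y0+96,x0:x0+128,::-1],None,fx=4,fy=4,interpolation=cv2.INTER_CUBIC)
  print('crop',x0,y0); (ims:=globals().setdefault('ims',[])).append(cr)
cv2.imwrite(f'pics/look_{n}.png',cv2.resize(np.hstack(ims),(800,300)))
E
python3 look.py a
```

```text
[ 0.42652445 -0.10051743  0.3004851 ] [ 0.01152508  0.97109062 -0.04756696  0.23363981] [-0.32539822  0.57818651 -2.37734222] 0.2953599549837441 9.35
zt [ 0.45267443 -0.04461086 -0.89055922] tip nominal [ 0.49668898 -0.10743211  0.16244842]
wrist gauge_handle [([0.5211, -0.1077, 0.1211], 0.72), ([0.4207, -0.1004, 0.3153], 0.7)]
wrist collar_foot [([0.4706, -0.1041, 0.1991], 0.96)]
wrist gauge_tip [([0.4954, -0.1067, 0.159], 0.88)]
wrist cavity_mouth [([0.5198, -0.1084, 0.1171], 0.71)]
wrist tip px [252.40421809 169.97426575] mouth px [252.38677806 161.72074761]
crop 188 121
scene gauge_handle [([0.4185, -0.0982, 0.3098], 0.83)]
scene collar_foot [([0.4747, -0.0988, 0.1995], 0.4)]
scene gauge_tip [([0.4912, -0.1072, 0.157], 0.85)]
scene cavity_mouth [([0.5184, -0.1099, 0.1158], 0.56), ([0.3472, 0.3194, 0.0036], 0.46)]
scene tip px [229.31509757 165.67178053] mouth px [226.94522629 179.05273131]
crop 165 117
```

View pics/look_a.png

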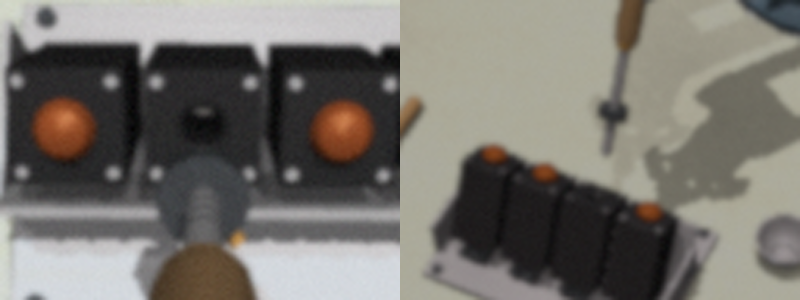

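The wrist crop shows the hole at px (252.6,160.4), with the rod and collar in the same column, so the lateral alignment looks good. The scene crop puts the tip at px (231.2,165.6), about 2 px from nominal. I'll check the scene calibration against the cakes.

```bash
python3 - <<'E'
from h import *
s=dict(np.load('scene_a.npz')); w=dict(np.load('wrist_a.npz'))
def cr(x,y): return np.array([165+(x-400)/3.125,117+y/3.125])
def cw(x,y): return np.array([188+x/3.125,121+y/3.125])
for a,b in [((64,127),(544+104,211)),((342,130),(544,173))]:
    X=atz(w,cw(*a),.131); print(X,'scene proj',proj(s,X),'seen',cr(*b))
print('hole',atz(w,cw(202,123),.117))
tcp=np.array([.4265,-.1005,.3005]); z=np.array([.45267,-.04461,-.89056])
for n,l,p in [('ferrule/handle bottom',.155-.13,(627,48)),('collar mid',.155-.048,(612,112)),('tip',.155,(607,152))]:
    X=tcp+l*z; print(n,proj(s,X),'seen',cr(*p),'dx+5mm',proj(s,X+[.005,0,0])-proj(s,X),'dy',proj(s,X+[0,.005,0])-proj(s,X),'dz',proj(s,X+[0,0,.005])-proj(s,X))
E
```

```text
[ 0.52130149 -0.04982366  0.131     ] scene proj [243.51813792 181.58275364] seen [244.36 184.52]
[ 0.50810862 -0.1699162   0.131     ] scene proj [211.00049598 169.4801871 ] seen [211.08 172.36]
hole [ 0.52093316 -0.11004945  0.117     ]
ferrule/handle bottom [236.07978657 129.22699183] seen [237.64 132.36] dx+5mm [-0.53819478  1.09933534] dy [1.48940395 0.37244041] dz [-0.04413954 -1.10095127]
collar mid [231.75559616 152.54484083] seen [232.84 152.84] dx+5mm [-0.53238645  1.11286252] dy [1.44988688 0.3767182 ] dz [-0.0541419  -1.01367849]
tip [229.32258749 165.66464437] seen [231.24 165.64] dx+5mm [-0.52894892  1.11955791] dy [1.42770928 0.37882207] dz [-0.05952062 -0.96591968]
```

```bash
python3 - <<'E'
from h import *
w=dict(np.load('wrist_a.npz')); s=dict(np.load('scene_a.npz'))
tcp=np.array([.4265,-.1005,.3005]); q=np.array([ 0.01152508,0.97109062,-0.04756696,0.23363981]); M=R.from_quat(q[[1,2,3,0]])
def circ(l,r,a):
    t=np.linspace(0,2*np.pi,60); p=np.c_[r*np.cos(t),r*np.sin(t),0*t+l+.019-.002]  # from grasp pivot
    p=R.from_euler('y',a,degrees=True).apply(p)-[0,0,.017]
    return tcp+M.apply(p)
out=[]
for d,c0,f in [(w,(252,175),8),(s,(231,150),8)]:
    x0,y0=int(c0[0]-25),int(c0[1]-36)
    im=cv2.resize(d['pixels'][y0:y0+72,x0:x0+50,::-1],None,fx=f,fy=f,interpolation=cv2.INTER_CUBIC); im=np.clip(im*1.5,0,255).astype(np.uint8)
    for a,col in [(0,(0,255,0)),(2,(0,0,255))]:
        for l,r in [(.155-.055,.016),(.155-.043,.016),(.155,.006),(.155-.13,.010)]:
            P=np.array([proj(d,X) for X in circ(l,r,a)]); P=((P-[x0,y0]+.5)*f).astype(int)
            cv2.polylines(im,[P],True,col,1)
        print(a,'tip shift',(circ(.155,0,a)[0]-circ(.155,0,0)[0]).round(4))
    out.append(im)
cv2.imwrite('pics/ov.png',np.hstack(out))
E
```

```text
0 tip shift [0. 0. 0.]
2 tip shift [ 0.0053 -0.0005  0.0028]
0 tip shift [0. 0. 0.]
2 tip shift [ 0.0053 -0.0005  0.0028]
```

View pics/ov.png

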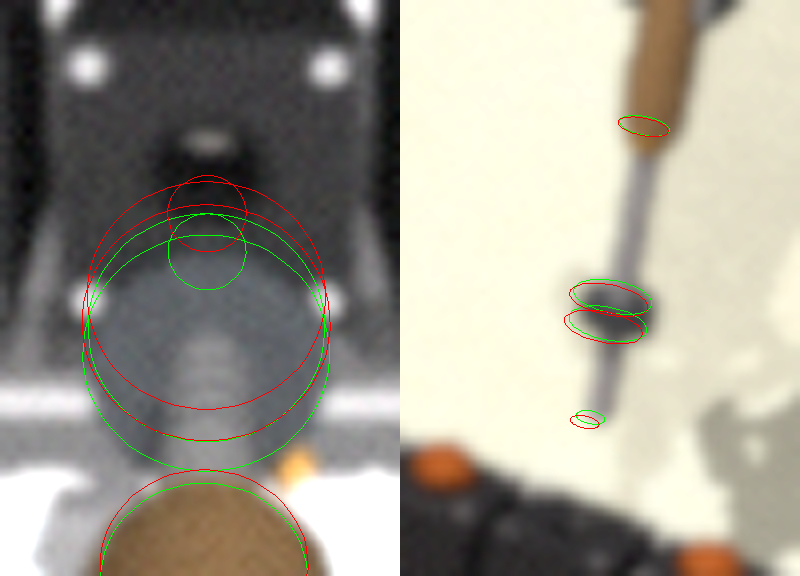

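The overlay shows the collar about 4 px nearer the handle than nominal in the wrist view. In the scene view the tip sits right of and above nominal. Both fit the gauge leaning about −1.7° in the grip, with the tip about 4.5 mm short in x. I'll correct for that and approach to about 12 mm outside the mouth.

Emit:
send_rows:
  series:
    - [[0,-1,0],[6,-0.5,-10],1]
    - [[0.1,-1.7,0],[13,-1,-22],1]
    - [[0.1,-1.7,0],[19,-1.8,-34.5],1]
    - [[0.1,-1.7,0],[19,-1.8,-34.5],1]
    - [[0.1,-1.7,0],[19,-1.8,-34.5],1]

```text
time_s: 10.48
eef_pos: [0.4454, -0.1026, 0.2659]
eef_rot: [0.01, 0.968, -0.048, 0.248]
wrist_force: [1.0, 0.0, -2.1]
opening: 0.293
grasp_force: 59.7
```

```bash
sed -i 's/fx=4,fy=4/fx=4,fy=4/' look.py; python3 look.py b
```

```text
[ 0.44535612 -0.10261313  0.26590979] [ 0.00999481  0.96755124 -0.04787559  0.24789642] [ 1.02738509  0.02337298 -2.11728474] 0.2932434870349055 10.475
zt [ 0.47874797 -0.04307736 -0.87689493] tip nominal [ 0.51956205 -0.10929012  0.12999107]
wrist gauge_handle [([0.4344, -0.1011, 0.2805], 0.57), ([0.517, -0.1074, 0.1264], 0.56)]
wrist collar_foot [([0.4903, -0.1058, 0.1663], 0.68)]
wrist gauge_tip [([0.5152, -0.1074, 0.1249], 0.92)]
wrist cavity_mouth [([0.5182, -0.1075, 0.1174], 0.62)]
wrist tip px [252.4073302  169.96907037] mouth px [252.68153334 172.95402505]
crop 188 121
scene gauge_handle [([0.4373, -0.1039, 0.2791], 0.53)]
scene collar_foot [([0.3495, 0.3205, 0.0029], 0.56), ([0.498, -0.1012, 0.1674], 0.38)]
scene gauge_tip [([0.5119, -0.1059, 0.1286], 0.8), ([0.4987, -0.1065, 0.168], 0.38)]
scene cavity_mouth [([0.5194, -0.1101, 0.1182], 0.8), ([0.5108, -0.1383, 0.001], 0.27)]
scene tip px [226.77686521 176.80124296] mouth px [226.94522629 179.05273131]
crop 162 128
```

View pics/look_b.png

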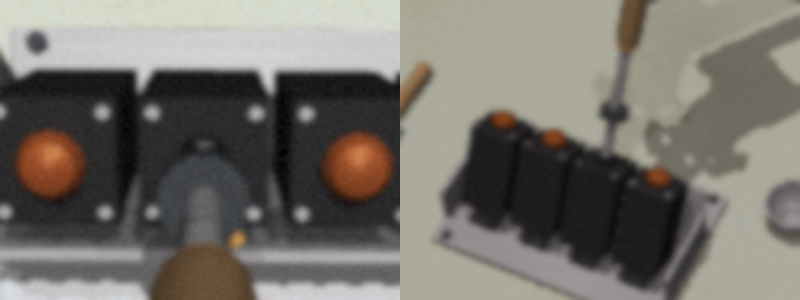

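The tip shows at the mouth in the scene crop (about (607,152)), and the networks put it within 3 mm of where I expect it. I'm inserting in steps and watching the force.

Emit:
send_rows:
  series:
    - [[0,0,0],[3.6,-0.35,-7.1],1]
    - [[0,0,0],[6.3,-0.6,-12.5],1]
    - [[0,0,0],[9,-0.9,-17.8],1]
    - [[0,0,0],[11.3,-1.1,-22.3],1]
    - [[0,0,0],[13.6,-1.3,-26.7],1]
    - [[0,0,0],[13.6,-1.3,-26.7],1]

```text
time_s: 11.72
eef_pos: [0.4588, -0.1037, 0.2381]
eef_rot: [0.01, 0.968, -0.048, 0.247]
wrist_force: [0.4, -0.0, -1.5]
opening: 0.293
grasp_force: 59.7
```

No contact force, and the tip should be about 18 mm in. Continuing.

Emit:
send_rows:
  series:
    - [[0,0,0],[2.3,-0.2,-4.5],1]
    - [[0,0,0],[4.5,-0.4,-8.9],1]
    - [[0,0,0],[6.8,-0.7,-13.4],1]
    - [[0,0,0],[9,-0.9,-17.8],1]
    - [[0,0,0],[9,-0.9,-17.8],1]

```text
time_s: 12.35
eef_pos: [0.4677, -0.1045, 0.2203]
eef_rot: [0.01, 0.968, -0.048, 0.247]
wrist_force: [1.1, 0.4, -1.1]
opening: 0.292
grasp_force: 59.7
```

Emit:
send_rows:
  series:
    - [[0,0,0],[1.4,-0.1,-2.7],1]
    - [[0,0,0],[2.7,-0.3,-5.3],1]
    - [[0,0,0],[4.1,-0.4,-8],1]
    - [[0,0,0],[5.4,-0.5,-10.7],1]
    - [[0,0,0],[5.4,-0.5,-10.7],1]

```text
time_s: 12.98
eef_pos: [0.4733, -0.1052, 0.21]
eef_rot: [0.01, 0.968, -0.048, 0.248]
wrist_force: [0.2, 0.3, -1.6]
opening: 0.295
grasp_force: 59.8
```

Emit:
send_rows:
  series:
    - [[0,0,0],[0.9,-0.1,-1.8],1]
    - [[0,0,0],[1.8,-0.2,-3.6],1]
    - [[0,0,0],[2.3,-0.2,-4.5],1]
    - [[0,0,0],[2.3,-0.2,-4.5],1]

```text
time_s: 13.48
eef_pos: [0.4756, -0.1055, 0.2056]
eef_rot: [0.01, 0.968, -0.048, 0.248]
wrist_force: [-0.5, 0.2, -0.6]
opening: 0.292
grasp_force: 59.9
```

```bash
python3 look.py c
```

```text
[ 0.47556753 -0.10546336  0.20557168] [ 0.0099068   0.96760212 -0.04797805  0.24768145] [-0.53205035  0.22801269 -0.59458392] 0.291572284622368 13.475
zt [ 0.47836357 -0.04293823 -0.87711151] tip nominal [ 0.54971388 -0.11211878  0.0696194 ]
wrist gauge_handle [([0.4652, -0.1056, 0.2199], 0.81), ([0.4742, -0.4112, 0.0007], 0.38)]
wrist collar_foot [([0.5153, -0.1091, 0.1181], 0.97)]
wrist gauge_tip []
wrist cavity_mouth [([0.5215, -0.1094, 0.1199], 0.76), ([0.5293, 0.1816, 0.0013], 0.16)]
wrist tip px [252.4017994  169.97021782] mouth px [252.46590141 187.22295747]
crop 188 121
scene gauge_handle [([0.4677, -0.1051, 0.2154], 0.56)]
scene collar_foot [([0.5218, -0.1074, 0.1183], 0.51)]
scene gauge_tip []
scene cavity_mouth [([0.5196, -0.1089, 0.1143], 0.85)]
scene tip px [223.64530096 194.22584641] mouth px [226.94522629 179.05273131]
crop 159 146
```

View pics/look_c.png

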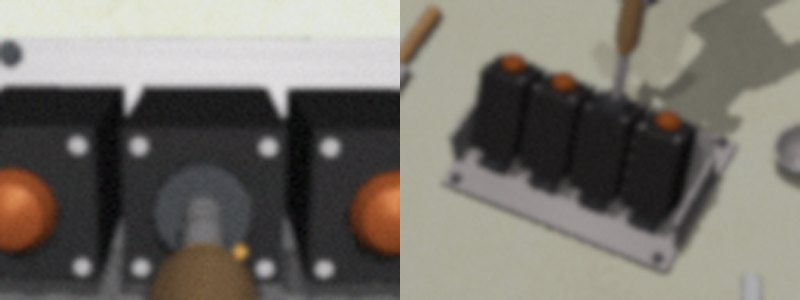

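The collar is sitting on the rim and the tip is about 55 mm in. I'll push on in 3 mm steps until the force shows the bottom.

Emit:
send_rows:
  series:
    - [[0,0,0],[0.7,-0.1,-1.3],1]
    - [[0,0,0],[1.35,-0.13,-2.7],1]
    - [[0,0,0],[1.35,-0.13,-2.7],1]

```text
time_s: 14.35
eef_pos: [0.4769, -0.1056, 0.2029]
eef_rot: [0.01, 0.968, -0.048, 0.248]
wrist_force: [-0.0, 0.0, -1.1]
opening: 0.299
grasp_force: 59.9
```

Emit:
send_rows:
  series:
    - [[0,0,0],[0.7,-0.1,-1.3],1]
    - [[0,0,0],[1.35,-0.13,-2.7],1]
    - [[0,0,0],[1.35,-0.13,-2.7],1]

```text
time_s: 14.72
eef_pos: [0.4783, -0.1057, 0.2001]
eef_rot: [0.01, 0.968, -0.048, 0.248]
wrist_force: [0.1, 0.0, -0.1]
opening: 0.293
grasp_force: 59.9
```

Emit:
send_rows:
  series:
    - [[0,0,0],[0.7,-0.1,-1.3],1]
    - [[0,0,0],[1.35,-0.13,-2.7],1]
    - [[0,0,0],[1.35,-0.13,-2.7],1]

```text
time_s: 15.1
eef_pos: [0.4796, -0.1058, 0.1974]
eef_rot: [0.01, 0.968, -0.048, 0.248]
wrist_force: [0.1, -0.3, -0.1]
opening: 0.292
grasp_force: 59.9
```

Emit:
send_rows:
  series:
    - [[0,0,0],[0.7,-0.1,-1.3],1]
    - [[0,0,0],[1.35,-0.13,-2.7],1]
    - [[0,0,0],[1.35,-0.13,-2.7],1]

```text
time_s: 15.48
eef_pos: [0.4809, -0.106, 0.1947]
eef_rot: [0.01, 0.968, -0.048, 0.248]
wrist_force: [0.5, -0.6, -0.4]
opening: 0.293
grasp_force: 59.9
```

Emit:
send_rows:
  series:
    - [[0,0,0],[0.7,-0.1,-1.3],1]
    - [[0,0,0],[1.35,-0.13,-2.7],1]
    - [[0,0,0],[1.35,-0.13,-2.7],1]

```text
time_s: 15.85
eef_pos: [0.4823, -0.1061, 0.192]
eef_rot: [0.01, 0.968, -0.048, 0.248]
wrist_force: [0.2, 0.3, -1.0]
opening: 0.293
grasp_force: 59.8
```

Emit:
send_rows:
  series:
    - [[0,0,0],[0.7,-0.1,-1.3],1]
    - [[0,0,0],[1.35,-0.13,-2.7],1]
    - [[0,0,0],[1.35,-0.13,-2.7],1]

```text
time_s: 16.23
eef_pos: [0.4836, -0.1062, 0.1893]
eef_rot: [0.01, 0.968, -0.048, 0.248]
wrist_force: [0.1, -0.8, -0.7]
opening: 0.299
grasp_force: 59.8
```

Emit:
send_rows:
  series:
    - [[0,0,0],[0.7,-0.1,-1.3],1]
    - [[0,0,0],[1.35,-0.13,-2.7],1]
    - [[0,0,0],[1.35,-0.13,-2.7],1]

```text
time_s: 16.6
eef_pos: [0.4863, -0.1072, 0.1895]
eef_rot: [0.011, 0.967, -0.048, 0.249]
wrist_force: [-11.1, 2.3, 16.6]
opening: 0.296
grasp_force: 62.3
```

Emit:
send_rows:
  series:
    - [[0,0,0],[0.7,-0.1,-1.3],1]
    - [[0,0,0],[1.35,-0.13,-2.7],1]
    - [[0,0,0],[1.35,-0.13,-2.7],1]

```text
time_s: 16.98
eef_pos: [0.4892, -0.1082, 0.1905]
eef_rot: [0.012, 0.967, -0.047, 0.251]
wrist_force: [-27.9, 6.8, 40.0]
opening: 0.293
grasp_force: 66.3
```

The force jumped to about 49 N along the axis at roughly 73 mm depth, so the tip is on the bottom. I'll ease the push off, check, and release.

Emit:
send_rows:
  series:
    - [[0,0,0],[-1,0.1,2],1]
    - [[0,0,0],[-1.9,0.2,3.7],1]
    - [[0,0,0],[-1.9,0.2,3.7],1]
    - [[0,0,0],[-1.9,0.2,3.7],1]

```text
time_s: 17.48
eef_pos: [0.485, -0.1068, 0.1888]
eef_rot: [0.01, 0.967, -0.048, 0.248]
wrist_force: [-5.5, 0.3, 9.1]
opening: 0.292
grasp_force: 61.5
```

Emit:
send_rows:
  series:
    - [[0,0,0],[0,0,0],0.3]
    - [[0,0,0],[0,0,0],0]
    - [[0,0,0],[0,0,0],-0.5]
    - [[0,0,0],[0,0,0],-0.5]
    - [[0,0,0],[0,0,0],-0.8]
    - [[0,0,0],[0,0,0],-0.8]

```text
time_s: 18.23
eef_pos: [0.4845, -0.1063, 0.1878]
eef_rot: [0.01, 0.968, -0.048, 0.248]
wrist_force: [-0.1, -0.8, 0.4]
opening: 0.901
grasp_force: 0.0
```

Emit:
send_rows:
  series:
    - [[0,0,0],[-5,0.5,9],-0.8]
    - [[0,0,0],[-14,1.3,26],-0.8]
    - [[0,0,0],[-28,2.5,52],-0.8]
    - [[0,0,0],[-48,4.3,88],-0.8]
    - [[0,0,0],[-67,6,123],-0.8]
    - [[0,0,0],[-86,7.7,158],-0.8]
    - [[0,0,0],[-86,7.7,158],-0.8]

```text
time_s: 19.1
eef_pos: [0.3986, -0.0997, 0.35]
eef_rot: [0.013, 0.967, -0.048, 0.25]
wrist_force: [0.4, -0.1, -0.9]
opening: 0.898
grasp_force: 0.0
```

```bash
sed -i "s/p=proj(d,tip)/p=proj(d,[.50,-.108,.15])/" look.py; python3 look.py d
```

```text
[ 0.39855984 -0.09966626  0.35004978] [ 0.01284529  0.9668605  -0.04797588  0.2504278 ] [ 0.37437108 -0.13657932 -0.85703484] 0.8980860452674176 19.1
zt [ 0.48302497 -0.04886819 -0.87424183] tip nominal [ 0.47342871 -0.10724083  0.2145423 ]
wrist gauge_handle [([0.463, -0.1063, 0.1975], 0.73)]
wrist collar_foot [([0.5068, -0.1069, 0.1146], 0.72)]
wrist gauge_tip []
wrist cavity_mouth [([0.5196, -0.1077, 0.1198], 0.9)]
wrist tip px [251.2179154  163.92077688] mouth px [251.1055866  158.30547743]
crop 187 115
scene gauge_handle [([0.468, -0.1089, 0.1951], 0.54)]
scene collar_foot [([0.5164, -0.1059, 0.1169], 0.38), ([0.7384, 0.2775, -0.0007], 0.3)]
scene gauge_tip [([0.5159, -0.135, 0.0016], 0.58)]
scene cavity_mouth [([0.518, -0.1108, 0.118], 0.71), ([0.5438, 0.4382, 0.001], 0.36)]
scene tip px [228.95310382 168.75156556] mouth px [226.94522629 179.05273131]
crop 164 120
```

View pics/look_d.png

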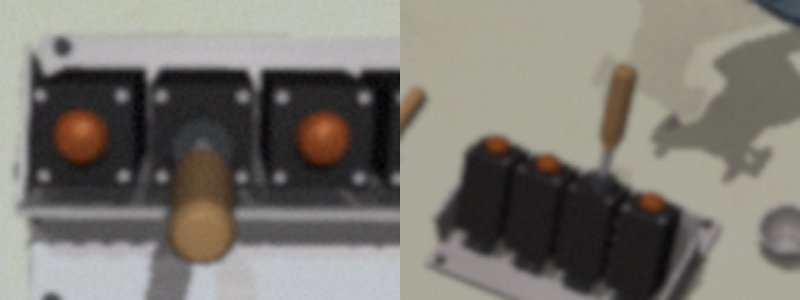

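The gauge stands in the hole with its collar on the rim at about (202,135) in the wrist crop, and the cakes are undisturbed. The handle point is about 96 mm from the mouth, which gives a depth of about 75 mm and matches the contact depth. Handing in.

```bash
python3 -c "
from bench import ctrl; print(ctrl.hand_in())"
```

```text
the job is handed in; nothing more can be done
None
```

The job is handed in at about 19 s: the gauge stands in the empty mould with its tip on the bottom (about 75 mm deep) and its collar on the rim, the gripper is clear, and no other object was seen to move.

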